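# Feed one brass blank and nudge it onto the scale

### The job

Press the feeder's red plunger all the way down once, so that a single brass blank comes out onto the metal apron, and let the plunger spring back up. Then, with the fingertips, push that blank gently sideways along the apron onto the steel plate of the small scale, until it lies flat and wholly on the plate. Do not pinch or lift anything, keep the other blanks in the feeder, and leave the brass urn, bell and weight where they stand.

Things in the scene. Friction and masses are not known exactly. Their poses are not given: they have to be found in the camera images.
- feeder: Blue feeder for round brass blanks, fixed. Origin on the bench under the centre of its blank stack; +x is the way a blank comes out, z up. Flat aluminium top 30 mm above the bench, x -108 to 88, y -45 to 45 mm. The stack stands in a clear square tube, 44 mm wide (57 in y with its steel straps), top 78 mm above the bench. The plunger's blue block: x -100 to -50, y -30 to 30, top 75 mm above the bench.
- apron (a point): Point on the apron's top (30 mm above the bench), 47 mm along the feeder's +x from its origin: a fed blank stops with its centre here or up to 19 mm further out (at the lip). Apron: flat, from the tube (feeder x 22) to a 4 mm high stop lip (x 84 mm), open at both sides (y +-45 mm).
- plunger (a joint): How far the plunger is pressed, m: 0 up, 0.024 fully down (hard stop). It moves straight down and springs back by itself. It takes about 5 N at first, up to about 15 N with the blanks' friction. It drives a hidden slide twice as far, which pushes out the lowest blank; on its return the stack drops by one, and another press would feed a second blank.
- plunger_top (a point): Centre of the top face of the red round plunger cap, 36 mm diameter, 112 mm above the bench when up, 88 mm when fully down. Press here from above.
- blank0: The lowest brass blank, the one to be fed: a disc 36 mm diameter, 10 mm thick, about 86 g. Origin at the centre of its underside, z up.
- blank1: The second blank in the stack, same disc; to stay in the feeder (it drops down by one thickness).
- blank2: The top blank in the stack, same disc; to stay in the feeder.
- scale: Small white scale, fixed, against one side of the apron (left or right varies), gap 2 to 5 mm. Origin on the bench under the centre of its steel plate; axes parallel to the feeder's. The plate is 110 by 110 mm, no rim, top 28 mm above the bench, 2 mm lower than the apron. Beyond it at +x is a low yellow display panel with green windows, 17 mm high.
- tray: Green offcut tray, fixed, 110 by 110 mm, 18 mm high, on the other side of the apron from the scale; origin at the bench under its centre. Not for the blank.
- urn: Loose brass urn, 44 mm diameter, 68 mm tall, origin at the centre of its underside. To be left alone.
- bell: Loose brass hand bell with wooden handle, 44 mm diameter, 60 mm tall, origin at the centre of its underside. To be left alone.
- weight: Loose round brass weight with hexagonal knob, 56 mm diameter, 42 mm tall, origin at the centre of its underside. To be left alone.
Not all that is in view belongs to the job. What is shaped like the blank2 but blue is not meant.

How it is judged (in metres and radians):
On the way, in this order (a step that is already met when the one before it is completed fails the run):
1. the plunger is pressed all the way down (at least 21 of 24 mm) (value of joint plunger above 0.021 m).
2. the plunger is back up and one blank lies on the apron or beside it, out of the tube (value of joint plunger below 0.004 m and x of blank0 in the frame of feeder above 0.04 m), for 0.1 s.
At the end, for the whole second after the job is handed in: The fed blank lies flat and still on the scale's plate, wholly on it (its centre within 37 mm of the plate's centre along each side); the plunger is up; the other two blanks sit in the feeder's tube, one place lower; urn, bell and weight are within 20 mm of where they stood (x of blank0 in the frame of scale between -0.037 and 0.037 m and y of blank0 in the frame of scale between -0.037 and 0.037 m and z of blank0 in the frame of scale between 0.026 and 0.03 m and angle between blank0's own z axis and vertical below 0.06 rad and linear speed of blank0 below 0.01 m/s and value of joint plunger below 0.004 m and horizontal distance between each of blank1, blank2 and feeder below 0.008 m and z of blank1 in the frame of feeder below 0.034 m and z of blank2 in the frame of feeder below 0.044 m and distance of each of urn, bell, weight from where it was at the start of the episode below 0.02 m); the robot touches nothing.
It fails at once if a second blank is pushed out of the feeder or taken from it (x of any of blank1, blank2 in the frame of feeder above 0.012 m or y of any of blank1, blank2 in the frame of feeder above 0.012 m or distance of any of blank1, blank2 from where it was at the start of the episode above 0.03 m).
It fails at once if the fed blank is lifted more than 8 mm above the apron, or tipped up (height (world z) of blank0 above 0.038 m or angle between blank0's own z axis and vertical above 0.4 rad).
It fails at once if the fed blank is pinched or pushed roughly (over 18 N from the fingers) (contact force between the fingers and blank0 above 18 N).
It fails at once if the urn, bell or weight is shifted over 20 mm or tipped (distance of any of urn, bell, weight from where it was at the start of the episode above 0.02 m or angle between any of urn, bell, weight's own z axis and vertical above 0.3 rad).
It also fails if it takes over 45 s, if anything falls off the work surface, if the arm or the gripper's body presses on something with over 40 N, if the wrist force passes 120 N, or if a joint passes its speed limit or range.

### The arm

A 6-joint arm with a two-finger parallel gripper is mounted at the origin on the work surface. World frame = base frame: x ahead of the robot, y to its left, z up, the work surface at z = 0. Lengths are in mm, angles in rad, forces in N, time in s.
With the tool pointing down it reaches from about 375 to 825 mm from the base axis. Payload 5.5 kg.
Tool frame: the origin (TCP) lies at the very end of the fingers, on their centre line; the grasp point (between the pads) lies 19 mm behind it; z points along the fingers, y is the line along which they close (so a half turn about z gives the same grasp; the last joint's range is limited). The gripper opens to 85 mm and grips with 20 to 120 N. Pads are 22 mm wide; open, the fingers measure 114 mm over their backs; the gripper's body (76 mm by 85 mm) begins 54 mm behind the grasp point. The pads swing forward as they close: fully open they stand 13 mm farther back than shut.
Start: joints at [1.266, 0.314, -0.047, 1.21, 0, 1.571], TCP at [180.058, 572.341, 231.299] pointing down, gripper open.
Joint ranges: [-2.67, 2.67], [-0.69, 1.73], [-1.03, 1.25], [-2.08, 2.16], [-1.42, 1.45], [-3.14, 3.14]. Speed limits (rad/s): [2.39, 2.39, 3.01, 3.14, 3.14, 3.14].

### API

Orientations are given as [roll, pitch, yaw] about the fixed x, y, z axes, in that order (R = Rz(yaw) Ry(pitch) Rx(roll)).
In Python, from rig import bot gives the robot as it stands. The module is installed in compiled form; this text tells all that it offers.
- The arm moves only by the tool play_rows, never from a script. Its argument "series" is a list that holds one entry, the list of rows, each a list of 6 numbers: the shift along the tool's x, y, z in mm, then the turn, a rotation vector about the tool's x, y, z in degrees. A call has 1 to 5 rows; each row shifts and turns the commanded pose from where the row before left it, along the tool's axes as they then stand; what a row does not reach is not made up. A row lasts 1/8 s, in which the tool goes at most 62.5 mm and 10.7 degrees, less where a joint would pass 70% of its speed; a pose out of reach is approached as far as the arm can. A call with a gripper value outside its range is refused whole. "hand" is the opening in per cent of the stroke, from 0 (shut) to 100 (fully open), set as the call begins (left out, the last holds). The fingers move at their own pace and stop on an object; "squeeze" is the grip in N (left out, the last holds). Time passes only in rows, so rows that do not move let the fingers close. It gives the time, the measured TCP pose, the force, the opening and the grip force at its end, in the units of the state.
- bot.get_state(): the state, without advancing time (a new reading comes with each control period).
- bot.camera(name): name is "scene" or "top"; returns the picture (420x560x3 uint8, red, green, blue); there is no depth.
- bot.calibration(name): a dict with "intrinsics" (3x3 intrinsics, pixels), "k1" (the pictures are not rectified: a ray, as slopes to the right and down, at radius r is drawn at 1 + k1 r^2 times it, then the intrinsics apply), "camera_from_world" (4x4, takes a point from world to camera coordinates). Camera axes: x right, y down, z forward; pixel columns grow to the right and rows downward; lengths in mm; the calibration is good to about 2 mm. A picture is of the moment at which its call begins. calibration takes no time and is no camera call.
- bot.finish_job(): hands the job in; it is judged then, once.
Trained networks look in the newest picture that a camera, given by its name, has taken for a name from the list of things; names that differ only in an ending like _2 or _b are one class to them, and where a whole thing is asked for, a point or a joint stands for the part that bears it (a point fixed in the world has none). Each returns a list of dicts, best first, with "confidence" (0 to 1); they miss things now and then, are a little off and sometimes report something else, mostly with a low value. They report only what shows in the picture. A call takes as long as a camera call. They do not tell look-alikes from the thing itself.
- bot.silhouettes(camera, thing): "mask" (420x560 bool, what is visible of it) and "rect" ([left, top, right, bottom] in pixels, round what is visible of it).
- bot.landmark_of(camera, thing): "centre" ([column, row] in pixels: a listed point, or the origin of a listed thing).
The state is a dict: "clock": time; "q": joint angles; "joint_vel": joint speeds; "tau": joint torques, N m; "ee_pos": TCP position; "tool_rot": TCP orientation; "ft_force": force on the tool from outside, world axes, zero at the start; "torque": the same for the moment, N m; "grip_width": finger opening in mm; "grip_force": force on a finger pad.
Only numpy, scipy, OpenCV 4.12 (cv2) and the standard library are available. Lean on these libraries where they do the work, as an engineer would, in place of code of your own. Each camera call takes 0.05 s, during which the arm holds its last target. There are 200 camera calls.

## Working session

There is one attempt and no reset: what is moved stays moved. The work goes in short steps, Python scripts to look and compute and a tool call to move; the robot and the scene stay as the last step left them, time stands still between calls to the robot, and variables do not carry over. Pictures are saved under pics/ and viewed, at most 10 in all, crops included, and the job is handed in when it is done.

Besides the shell and the picture viewer there is one more tool, called after ">>>" as name(argument=value, ...) on one line, values as JSON. play_rows: Moves the arm, as the interface text tells. Its arguments: {"type":"object","properties":{"series":{"type":"array"},"hand":{"type":"number"},"squeeze":{"type":"number"}},"required":["series"]}

```bash
mkdir -p pics
cat > h.py <<'E'
import numpy as np,cv2
from rig import bot
def proj(n,P):
    c=bot.calibration(n);P=np.atleast_2d(P).astype(float)
    T=np.array(c["camera_from_world"]);p=P@T[:3,:3].T+T[:3,3]
    s=p[:,:2]/p[:,2:];s=s*(1+c["k1"]*(s**2).sum(1,keepdims=True))
    K=np.array(c["intrinsics"]);return s@K[:2,:2].T+K[:2,2]
def unproj(n,uv,z):
    c=bot.calibration(n);K=np.array(c["intrinsics"],float)
    s=cv2.undistortPoints(np.array(uv,float).reshape(-1,1,2),K,np.array([c["k1"],0,0,0.])).reshape(-1,2)
    T=np.array(c["camera_from_world"]);d=np.c_[s,np.ones(len(s))]@T[:3,:3];o=-T[:3,:3].T@T[:3,3]
    return o+d*((z-o[2])/d[:,2])[:,None]
def save(n,f,im=None):
    im=bot.camera(n) if im is None else im
    cv2.imwrite("pics/"+f,im[:,:,::-1]);return im
E
python3 - <<'E'
from h import *
Z=dict(feeder=0,apron=30,plunger_top=112,scale=0,tray=0,urn=0,bell=0,weight=0,blank0=30)
ims=[]
for n in("scene","top"):
    ims.append(save(n,n+"0.png"))
    for t,z in Z.items():
        r=bot.landmark_of(n,t)[:3]
        print(n,t,[(np.round(q["centre"],1).tolist(),round(q["confidence"],2),unproj(n,q["centre"],z)[0].round(1).tolist()) for q in r])
print(bot.get_state())
E
```

```text
scene feeder [([289.8, 254.6], 0.7, [562.4, 41.1, 0.0]), ([376.8, 256.3], 0.48, [500.5, 186.7, 0.0])]
scene apron [([274.7, 259.0], 0.78, [608.0, 32.8, 30.0])]
scene plunger_top [([312.6, 182.2], 0.64, [481.8, 48.3, 112.0])]
scene scale [([324.9, 295.4], 0.56, [622.3, 131.6, 0.0])]
scene tray [([228.7, 247.4], 0.8, [593.0, -69.2, 0.0])]
scene urn [([374.8, 258.9], 0.78, [508.2, 185.1, 0.0])]
scene bell [([252.7, 203.9], 0.8, [464.3, -86.5, 0.0])]
scene weight [([209.7, 331.4], 0.88, [761.2, -5.9, 0.0])]
scene blank0 [([364.6, 216.0], 0.69, [437.7, 141.2, 30.0]), ([401.9, 291.3], 0.57, [586.3, 247.0, 30.0]), ([287.4, 234.0], 0.54, [543.3, 27.6, 30.0])]
top feeder [([277.4, 228.1], 0.62, [555.7, 39.4, 0.0])]
top apron [([281.0, 199.3], 0.59, [605.1, 31.8, 30.0])]
top plunger_top [([268.2, 263.4], 0.83, [485.9, 55.9, 112.0]), ([198.6, 261.1], 0.24, [491.8, 166.5, 112.0])]
top scale [([224.4, 189.9], 0.78, [631.7, 139.7, 0.0])]
top tray [([273.2, 217.5], 0.71, [576.1, 47.0, 0.0]), ([329.0, 207.9], 0.66, [592.4, -59.9, 0.0])]
top urn [([199.7, 259.0], 0.66, [500.5, 186.0, 0.0])]
top bell 
[... 352 characters left out ...]
0.7, [555.9, 243.5, 30.0])]
{'clock': 1.0, 'q': array([ 1.26601819e+00,  3.13493736e-01, -4.71053770e-02,  1.21015237e+00,
        1.02026742e-05,  1.57081539e+00]), 'joint_vel': array([ 0.00015216,  0.0006032 ,  0.00071312, -0.00016645, -0.0007942 ,
        0.00215221]), 'tau': array([ 2.90957939e-05, -5.39468694e+01,  3.40058255e+01,  1.58457904e-03,
       -2.52105056e-04, -4.87670363e-06]), 'ee_pos': array([180.05024934, 572.36358273, 231.3008905 ]), 'tool_rot': array([ 3.14154781e+00, -1.02035292e-05,  2.83679545e+00]), 'ft_force': array([-0.33229641, -0.54377315, -0.15826563]), 'torque': array([ 0.0668715 , -0.02304051, -0.03029123]), 'grip_force': 0.0, 'grip_width': 85.48629177446641}
```

Run:
```python
import cv2
a=cv2.imread("pics/scene0.png")[130:400,150:450];b=cv2.imread("pics/top0.png")[90:340,130:400]
cv2.imwrite("pics/sc.png",cv2.resize(a,None,fx=2.2,fy=2.2,interpolation=2)[:600]);cv2.imwrite("pics/tc.png",cv2.resize(b,None,fx=2.4,fy=2.4,interpolation=2))
```

```text
(no output)
```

View pics/sc.png

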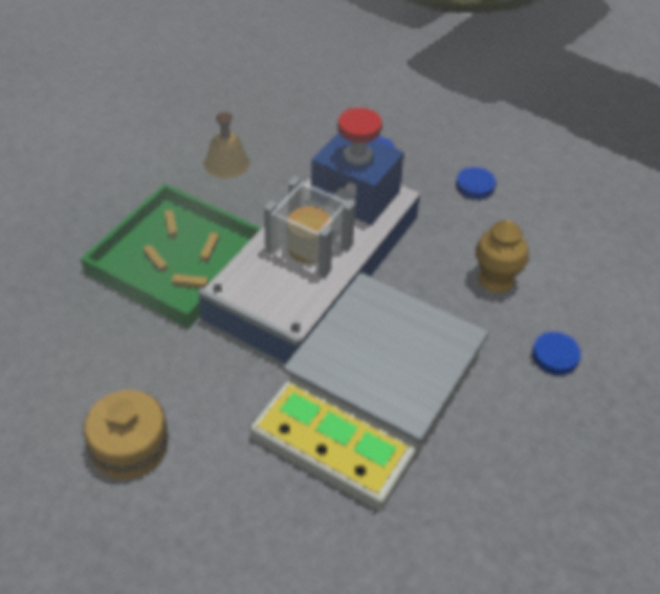

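View pics/tc.png

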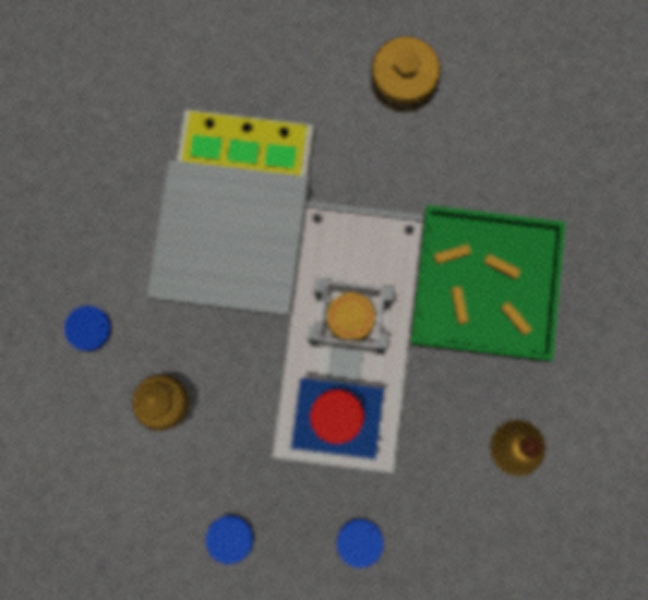

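The scale is on the feeder's left (+y), the tray on its right. The feeder points nearly along world +x, tilted a little clockwise. In the top picture its top corners are at crop pixels (309,205), (423,214), (394,471) and (273,457). The red cap is at crop (337,416). I'll fit the poses from the corners in both views.

Run:
```python
from h import *
from scipy.optimize import least_squares
T=lambda u,v:(130+(u+.5)/2.4-.5,90+(v+.5)/2.4-.5)
S=lambda u,v:(150+(u+.5)/2.2-.5,130+(v+.5)/2.2-.5)
F=[("top",(88,45,30),T(306,206)),("top",(88,-45,30),T(423,215)),("top",(-108,-45,30),T(394,471)),("top",(-108,45,30),T(273,457)),
("scene",(-108,45,30),S(420,196)),("scene",(88,-45,30),S(202,292)),("scene",(88,45,30),S(293,344)),
("top",(-75,0,112),T(337,416)),("scene",(-75,0,112),S(360,124)),("top",(0,0,60),T(350,316))]
P=[("top",(55,55,28),T(169,160)),("top",(55,-55,28),T(308,175)),("top",(-55,-55,28),T(288,313)),("top",(-55,55,28),T(149,297)),
("scene",(-55,-55,28),S(362,278)),("scene",(-55,55,28),S(487,332)),("scene",(55,55,28),S(420,438)),("scene",(55,-55,28),S(286,368))]
def tr(p,x,y,a): c,s=np.cos(a),np.sin(a);return [x+c*p[0]-s*p[1],y+s*p[0]+c*p[1],p[2]]
def res(q):
    x,y,a,sx,sy,pc=q;r=[]
    for n,p,uv in F:
        if p[2]==112:p=(pc,0,112)
        r.append(proj(n,tr(p,x,y,a))[0]-uv)
    o=tr((sx,sy,0),x,y,a)
    for n,p,uv in P:r.append(proj(n,tr(p,o[0],o[1],a))[0]-uv)
    return np.array(r).ravel()
s=least_squares(res,[556,40,-.1,60,104,-75],loss="soft_l1")
print(s.x.round(3));print(res(s.x).reshape(-1,2).round(1).tolist())
x,y,a=s.x[:3]
for n,p in dict(cap=(s.x[5],0,0),apron=(47,0,0),scale=(s.x[3],s.x[4],0)).items():print(n,np.round(tr(p,x,y,a),1))
```

```text
[ 5.60455e+02  4.19500e+01 -1.44000e-01  5.50350e+01  1.02054e+02
 -7.39280e+01]
[[0.6, -1.6], [-0.1, 0.5], [-0.2, 0.5], [0.0, 0.0], [0.6, -1.4], [-0.9, 1.0], [2.5, 0.2], [0.2, -0.6], [0.3, -1.5], [0.5, -0.1], [0.1, -0.5], [0.2, 0.2], [0.7, 0.4], [-0.7, -0.2], [-0.5, -2.3], [1.0, -0.0], [0.7, 0.8], [-0.7, -0.0]]
cap [487.3  52.5   0. ]
apron [607.   35.2   0. ]
scale [629.5 135.1   0. ]
```

>>> play_rows(series=[[[0, 0, 0, 0, 0, 10.1], [0, 0, 0, 0, 0, 10.1], [0, 0, 0, 0, 0, 10.1], [0, 0, 0, 0, 0, 10.1], [0, 0, 0, 0, 0, 10.1]]], hand=0, squeeze=20)

```text
clock: 1.62
ee_pos: [180.1, 572.4, 231.3]
tool_rot: [-3.142, -0.0, 1.95]
ft_force: [0.5, 0.9, 0.0]
grip_width: -0.0
grip_force: 0.0
```

>>> play_rows(series=[[[0, 0, 0, 0, 0, 10.1], [0, 0, 0, 0, 0, 10.1], [0, 0, 0, 0, 0, 10.1], [0, 0, 0, 0, 0, 0], [0, 0, 0, 0, 0, 0]]])

```text
clock: 2.25
ee_pos: [180.1, 572.3, 231.3]
tool_rot: [3.142, -0.0, 1.429]
ft_force: [0.2, -0.4, -0.4]
grip_width: 0.3
grip_force: 0.0
```

>>> play_rows(series=[[[-39.3, 31.5, 0, 0, 0, 0], [-39.3, 31.5, 0, 0, 0, 0], [-39.3, 31.5, 0, 0, 0, 0], [-39.3, 31.5, 0, 0, 0, 0], [-39.3, 31.5, 0, 0, 0, 0]]])

```text
clock: 2.88
ee_pos: [308.3, 353.9, 231.5]
tool_rot: [3.141, -0.0, 1.429]
ft_force: [1.3, 0.1, -0.4]
grip_width: 0.1
grip_force: 0.0
```

>>> play_rows(series=[[[-39.3, 31.5, 0, 0, 0, 0], [-39.3, 31.5, 0, 0, 0, 0], [-39.3, 31.5, 0, 0, 0, 0], [-39.3, 31.5, 0, 0, 0, 0], [-39.3, 31.5, 0, 0, 0, 0]]])

```text
clock: 3.5
ee_pos: [436.1, 136.7, 231.6]
tool_rot: [3.141, -0.0, 1.429]
ft_force: [0.5, 0.8, 1.2]
grip_width: 0.1
grip_force: 0.0
```

>>> play_rows(series=[[[-39.3, 31.5, 0, 0, 0, 0], [-39.3, 31.5, 0, 0, 0, 0], [0, 0, 40, 0, 0, 0], [0, 0, 40, 0, 0, 0], [0, 0, 20, 0, 0, 0]]])

```text
clock: 4.12
ee_pos: [485.0, 50.9, 129.2]
tool_rot: [-3.139, 0.001, 1.428]
ft_force: [0.9, 0.3, -0.4]
grip_width: 0.1
grip_force: 0.0
```

>>> play_rows(series=[[[0, 0, 0, 0, 0, 0], [0, 0, 0, 0, 0, 0]]])

```text
clock: 4.38
ee_pos: [487.0, 51.4, 132.3]
tool_rot: [3.14, -0.0, 1.428]
ft_force: [1.6, -0.3, 0.4]
grip_width: 0.3
grip_force: 0.0
```

>>> play_rows(series=[[[0, 0, 8, 0, 0, 0], [0, 0, 8, 0, 0, 0], [0, 0, 4, 0, 0, 0], [0, 0, 4, 0, 0, 0], [0, 0, 4, 0, 0, 0]]])

```text
clock: 5.0
ee_pos: [486.2, 51.3, 104.0]
tool_rot: [-3.142, -0.0, 1.427]
ft_force: [-4.7, -0.5, 11.2]
grip_width: -0.0
grip_force: 5.7
```

>>> play_rows(series=[[[0, 0, 4, 0, 0, 0], [0, 0, 4, 0, 0, 0], [0, 0, 4, 0, 0, 0], [0, 0, 2, 0, 0, 0], [0, 0, 0, 0, 0, 0]]])

```text
clock: 5.62
ee_pos: [486.1, 51.3, 89.6]
tool_rot: [-3.141, -0.0, 1.427]
ft_force: [-1.4, 0.0, 6.9]
grip_width: 0.2
grip_force: 3.2
```

>>> play_rows(series=[[[0, 0, 1.5, 0, 0, 0], [0, 0, 1, 0, 0, 0], [0, 0, 0, 0, 0, 0]]])

```text
clock: 6.0
ee_pos: [486.2, 51.3, 88.0]
tool_rot: [3.141, -0.0, 1.427]
ft_force: [-5.6, -0.7, 14.5]
grip_width: -0.3
grip_force: 7.2
```

>>> play_rows(series=[[[0, 0, -7, 0, 0, 0], [0, 0, -9, 0, 0, 0], [0, 0, -12, 0, 0, 0], [0, 0, -30, 0, 0, 0], [0, 0, -30, 0, 0, 0]]])

```text
clock: 6.62
ee_pos: [486.2, 51.3, 175.8]
tool_rot: [-3.141, 0.0, 1.427]
ft_force: [0.6, -0.4, 0.4]
grip_width: 0.0
grip_force: 0.0
```

>>> play_rows(series=[[[-40, -20, 0, 0, 0, 0], [-40, -20, 0, 0, 0, 0], [-40, -20, 0, 0, 0, 0], [0, 0, 0, 0, 0, 0]]])

```text
clock: 7.12
ee_pos: [408.2, -60.5, 175.1]
tool_rot: [-3.141, 0.001, 1.423]
ft_force: [0.5, -0.1, 0.1]
grip_width: 0.2
grip_force: 0.0
```

Run:
```python
from h import *
print(bot.get_state()["ee_pos"])
for n in("top","scene"):
    im=save(n,n+"1.png")
    for f in(bot.landmark_of,):
        print(n,[(np.round(q["centre"],1).tolist(),round(q["confidence"],2),unproj(n,q["centre"],30)[0].round(1).tolist()) for q in f(n,"blank0")])
    c=im[90:340,130:400] if n=="top" else im[130:380,190:410]
    save(n,n+"1c.png",cv2.resize(c,None,fx=2.4,fy=2.4,interpolation=2))
```

```text
[408.19141589 -60.47563008 175.13614977]
top [([226.8, 319.3], 0.88, [392.8, 131.8, 30.0]), ([282.0, 197.0], 0.87, [609.4, 29.9, 30.0]), ([281.6, 314.4], 0.85, [399.2, 35.5, 30.0]), ([165.9, 228.7], 0.77, [555.1, 242.4, 30.0]), ([276.0, 222.6], 0.66, [562.1, 41.9, 30.0])]
scene [([275.8, 261.1], 0.9, [611.5, 36.6, 30.0]), ([400.4, 294.3], 0.87, [593.2, 246.2, 30.0]), ([316.7, 184.8], 0.69, [385.7, 23.3, 30.0]), ([287.4, 234.7], 0.58, [545.0, 28.3, 30.0]), ([320.7, 197.1], 0.54, [419.7, 45.0, 30.0]), ([364.5, 217.6], 0.54, [442.2, 142.3, 30.0])]
```

View pics/top1c.png

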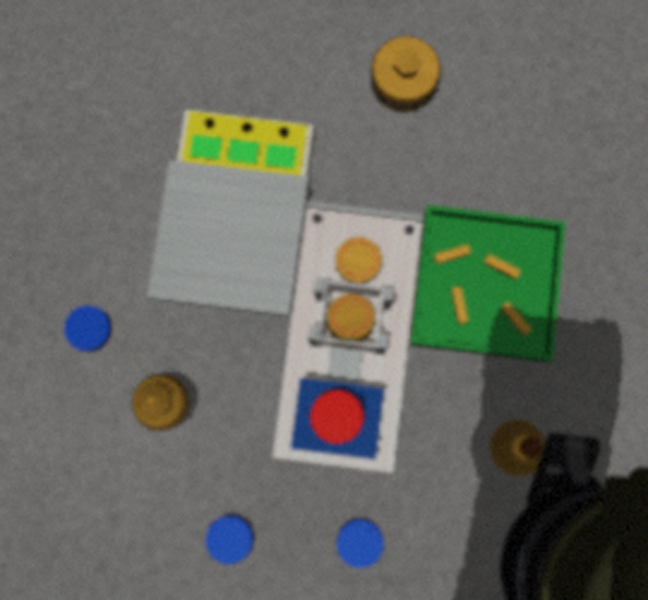

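View pics/scene1c.png

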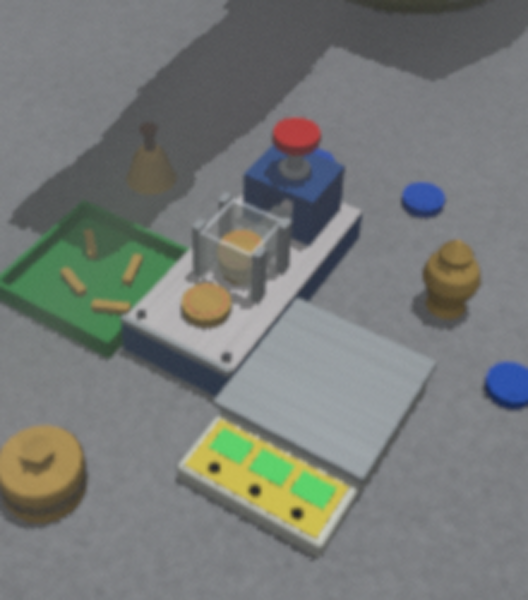

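The top view shows a single blank on the apron at crop (358,260), feeder x about 49, y about 0. The plunger is up and the stack has dropped. Next I move to its −y side.

>>> play_rows(series=[[[18.7, 46.2, 0, 0, 0, 0], [18.7, 46.2, 0, 0, 0, 0], [18.7, 46.2, 0, 0, 0, 0], [18.7, 46.2, 0, 0, 0, 0], [0, 0, 0, 0, 0, 0]]], hand=14)

```text
clock: 7.95
ee_pos: [606.6, -9.2, 173.4]
tool_rot: [3.141, -0.0, 1.43]
ft_force: [-0.4, 0.2, -0.3]
grip_width: 11.7
grip_force: 0.0
```

>>> play_rows(series=[[[0, 0, 40, 0, 0, 0], [0, 0, 40, 0, 0, 0], [0, 0, 25, 0, 0, 0], [0, 0, 0, 0, 0, 0], [0, 0, 0, 0, 0, 0]]])

```text
clock: 8.57
ee_pos: [603.8, -11.0, 70.9]
tool_rot: [3.141, -0.0, 1.427]
ft_force: [0.1, -0.2, 0.7]
grip_width: 12.1
grip_force: 0.0
```

Run:
```python
from h import *
s=bot.get_state();p=s["ee_pos"];d=p[:2]-[560.5,42];c,q=np.cos(-.144),np.sin(-.144)
print(p,s["tool_rot"],s["grip_width"],"feeder",c*d[0]+q*d[1],-q*d[0]+c*d[1])
im=bot.camera("top");save("top","top2c.png",cv2.resize(im[140:290,200:350],None,fx=4,fy=4,interpolation=2))
```

```text
[603.82620865 -11.02796578  70.89446121] [ 3.14055294e+00 -1.33947721e-04  1.42711974e+00] 12.097702044432989 feeder 50.48744252209812 -46.26168672277998
```

View pics/top2c.png

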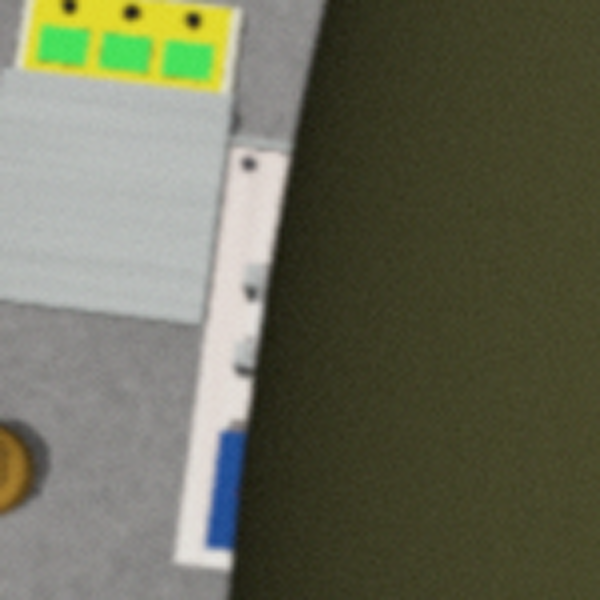

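The arm hides the blank in the top view, as expected. The tool is at feeder (50.5, −46), so I lower it.

>>> play_rows(series=[[[0, -1, 15, 0, 0, 0], [0, 0, 15, 0, 0, 0], [0, 0, 6.5, 0, 0, 0], [0, 0, 0, 0, 0, 0], [0, 0, 0, 0, 0, 0]]])

```text
clock: 9.25
ee_pos: [602.6, -11.2, 33.5]
tool_rot: [3.141, -0.0, 1.427]
ft_force: [-0.7, -0.3, -0.5]
grip_width: 11.9
grip_force: 0.0
```

Run:
```python
from h import *
im=bot.camera("scene");save("scene","scene2c.png",cv2.resize(im[190:340,210:360],None,fx=4,fy=4,interpolation=2))
```

```text
(no output)
```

View pics/scene2c.png

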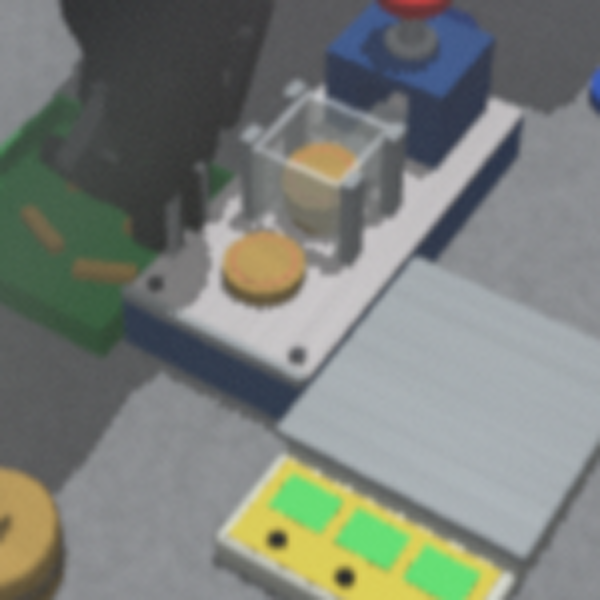

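Fingertips sit on the apron level beside the blank at crop (263,262), clear of the tube. Pushing slowly.

>>> play_rows(series=[[[5, 0, 0, 0, 0, 0], [5, 0, 0, 0, 0, 0], [4, 0, 0, 0, 0, 0], [3, 0, 0, 0, 0, 0], [3, 0, 0, 0, 0, 0]]])

```text
clock: 9.93
ee_pos: [605.4, 8.6, 33.4]
tool_rot: [3.141, 0.001, 1.427]
ft_force: [-0.2, -0.9, 1.0]
grip_width: 12.0
grip_force: 0.7
```

>>> play_rows(series=[[[3, 0, 0, 0, 0, 0], [4, 0, 0, 0, 0, 0], [4, 0, 0, 0, 0, 0], [4, 0, 0, 0, 0, 0], [4, 0, 0, 0, 0, 0]]])

```text
clock: 10.55
ee_pos: [608.2, 27.5, 33.4]
tool_rot: [3.141, 0.0, 1.427]
ft_force: [1.1, -2.3, 1.9]
grip_width: 12.0
grip_force: 1.5
```

Run:
```python
from h import *
bot.camera("scene")
c,q=np.cos(-.144),np.sin(-.144)
for r in bot.landmark_of("scene","blank0"):
    d=unproj("scene",r["centre"],30)[0][:2]-[560.5,42];print(r["confidence"],c*d[0]+q*d[1],-q*d[0]+c*d[1])
```

```text
0.84 54.474979173084165 23.406438699314464
0.73 -6.369628913836124 206.77161852219143
0.51 -133.897436416721 82.87555682511145
0.4 -5.44767508035873 -11.563165336050488
```

>>> play_rows(series=[[[4, 0, 0, 0, 0, 0], [4, 0, 0, 0, 0, 0], [4, 0, 0, 0, 0, 0], [4, 0, 0, 0, 0, 0], [4, 0, 0, 0, 0, 0]]])

```text
clock: 11.28
ee_pos: [611.1, 47.3, 33.4]
tool_rot: [3.141, 0.0, 1.426]
ft_force: [0.7, -3.6, 3.7]
grip_width: 11.7
grip_force: 2.3
```

>>> play_rows(series=[[[4, 0, 0, 0, 0, 0], [4, 0, 0, 0, 0, 0], [4, 0, 0, 0, 0, 0], [4, 0, 0, 0, 0, 0], [4, 0, 0, 0, 0, 0]]])

```text
clock: 11.9
ee_pos: [612.7, 67.8, 32.6]
tool_rot: [-3.139, -0.001, 1.427]
ft_force: [-0.4, -0.6, -0.6]
grip_width: 11.8
grip_force: 0.2
```

Run:
```python
from h import *
im=bot.camera("scene");save("scene","scene3c.png",cv2.resize(im[190:340,230:380],None,fx=4,fy=4,interpolation=2))
c,q=np.cos(-.144),np.sin(-.144)
for r in bot.landmark_of("scene","blank0"):
    d=unproj("scene",r["centre"],30)[0][:2]-[560.5,42];print(r["confidence"],c*d[0]+q*d[1],-q*d[0]+c*d[1])
```

```text
0.94 56.001054174787825 56.95799212809874
0.68 -137.3938221078427 79.39434590766034
0.64 -4.865448507741753 208.86990536684783
0.39 -131.09410108567633 -12.34896728007433
```

View pics/scene3c.png

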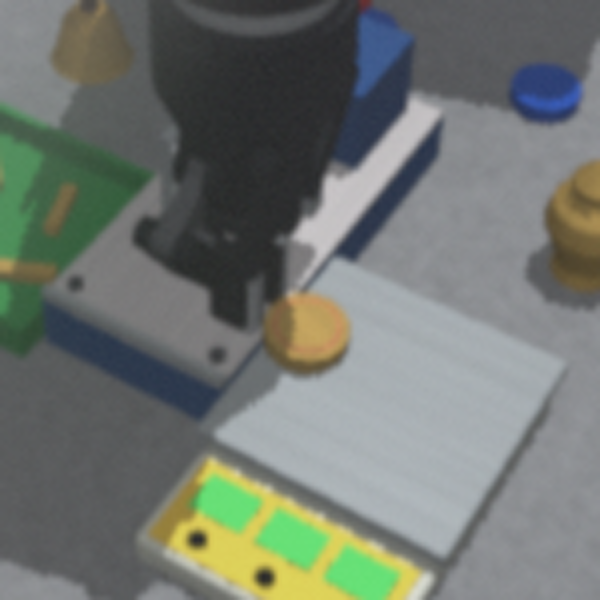

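The blank, at crop (307,330), is sliding flat across the edge onto the plate. I'll continue.

>>> play_rows(series=[[[4, 0, 0, 0, 0, 0], [4, 0, 0, 0, 0, 0], [4, 0, 0, 0, 0, 0], [4, 0, 0, 0, 0, 0], [4, 0, 0, 0, 0, 0]]])

```text
clock: 12.62
ee_pos: [616.6, 87.0, 33.3]
tool_rot: [3.142, 0.0, 1.427]
ft_force: [-0.8, -0.5, -0.6]
grip_width: 12.0
grip_force: 0.2
```

>>> play_rows(series=[[[4, 0, 0, 0, 0, 0], [4, 0, 0, 0, 0, 0], [4, 0, 0, 0, 0, 0], [4, 0, 0, 0, 0, 0], [3, 0, 0, 0, 0, 0]]])

```text
clock: 13.25
ee_pos: [619.4, 105.8, 33.3]
tool_rot: [-3.142, 0.0, 1.427]
ft_force: [-0.5, -0.0, 0.1]
grip_width: 12.1
grip_force: 0.2
```

Run:
```python
from h import *
bot.camera("scene")
c,q=np.cos(-.144),np.sin(-.144)
for r in bot.landmark_of("scene","blank0")[:2]:
    d=unproj("scene",r["centre"],28)[0][:2]-[560.5,42];print(r["confidence"],c*d[0]+q*d[1],-q*d[0]+c*d[1])
```

```text
0.75 -2.5817722023170617 204.2425986304265
0.6 -133.15372854039134 81.83028642636326
```

>>> play_rows(series=[[[-5, 0, 0, 0, 0, 0], [-8, 0, 0, 0, 0, 0], [0, 0, -15, 0, 0, 0], [0, 0, -40, 0, 0, 0], [0, 0, -50, 0, 0, 0]]])

```text
clock: 13.98
ee_pos: [616.8, 92.4, 139.6]
tool_rot: [-3.14, 0.0, 1.426]
ft_force: [1.3, 1.6, -0.4]
grip_width: 12.1
grip_force: 0.0
```

>>> play_rows(series=[[[-40, -30, -20, 0, 0, 0], [-45, -40, 0, 0, 0, 0], [-45, -40, 0, 0, 0, 0], [-45, -40, 0, 0, 0, 0], [0, 0, 0, 0, 0, 0]]])

```text
clock: 14.6
ee_pos: [440.6, -60.8, 159.2]
tool_rot: [-3.141, 0.0, 1.422]
ft_force: [-0.1, 0.4, 0.2]
grip_width: 12.1
grip_force: 0.0
```

Run:
```python
from h import *
c,q=np.cos(-.144),np.sin(-.144)
for n in("top","scene"):
  im=bot.camera(n)
  if n=="top": save(n,"top4c.png",cv2.resize(im[90:340,130:400],None,fx=2.4,fy=2.4,interpolation=2))
  else: save(n,"scene4c.png",cv2.resize(im[130:380,170:430],None,fx=2.4,fy=2.4,interpolation=2))
  for r in bot.landmark_of(n,"blank0"):
    d=unproj(n,r["centre"],28)[0][:2]-[560.5,42];print(n,r["confidence"],c*d[0]+q*d[1],-q*d[0]+c*d[1])
print(bot.get_state()["joint_vel"].round(3))
a,b=cv2.imread("pics/top4c.png"),cv2.imread("pics/scene4c.png")
o=np.zeros((300,648,3),np.uint8);a=cv2.resize(a,(324,300));b=cv2.resize(b,(324,300));cv2.imwrite("pics/both.png",np.hstack([a,b]))
```

```text
top 0.83 -34.24834840634058 202.37270639717164
top 0.81 50.142249662127156 99.98128040113176
top 0.8 -157.90466794028862 -27.709306563476947
top 0.64 -175.42124268174905 70.38120508805748
top 0.53 -0.1539271193212054 4.728501128623954
top 0.46 50.06208794142165 97.53720306081749
scene 0.95 52.201413191779714 97.09200695250385
scene 0.66 -128.76652383488076 80.74466586040975
scene 0.58 -6.919949139786986 206.94949107282943
scene 0.55 -133.77432095682536 -6.906923239358397
scene 0.41 -14.60591590575638 -12.86320944751313
[ 0.013  0.015  0.002 -0.    -0.    -0.   ]
```

View pics/both.png

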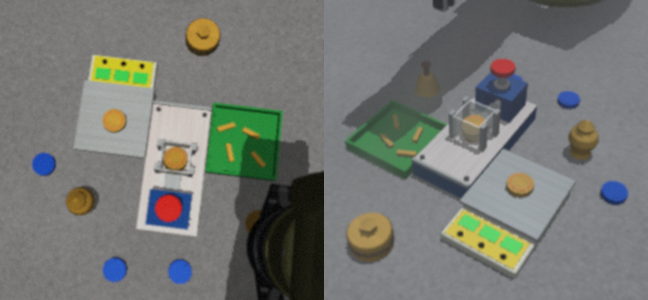

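The blank lies flat near the centre of the plate, at (114,121) in the left view and (520,184) in the right. It is about 5 mm off centre. The plunger is up, the stack is in its tube, and the other objects have not moved. Handing in.

```bash
python3 -c "
from rig import bot
print(bot.finish_job())"
```

```text
the job is handed in; nothing more can be done
None
```

I pressed the plunger fully down once and it sprang back up. One blank came out, and I pushed it onto the scale plate, where it lies flat about 5 mm from the centre. The last pictures showed the other objects undisturbed. The job is handed in, but the hand-in call gave no verdict.

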